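# Fruit into the shaker, then the ice bucket's lid off and held

### The job

Make the drink ready: pick up the scoop, tip its three kumquats through the funnel into the shaker without touching the fruit with the fingers, and set the empty scoop back down flat on the trolley top. Then take the twist-off lid off the ice bucket - nobody remembers which way it loosens, so try one way and, if it stops almost at once, the other - and lift it straight up, finishing while you hold it level about 10 cm above the bucket so that I can reach the ice. Leave the two tumblers and the muddler where they stand.

Things in the scene. Friction and masses are not known exactly. Their poses are not given: they have to be found in the camera images.
- scoop_handle (a point): Loose steel scoop, 160 g, with a wooden bar handle 16 mm wide (y), 16 mm high, 75 mm long. Point: where to grip, mid-section of the bar, 40 mm above the scoop's flat underside; x along the handle to the open nose, z up. Handle from 48 mm behind to 27 mm ahead of the point; there the pan begins: 80 mm long, 56 mm wide inside, walls 34 mm high.
- scoop_nose (a point): Middle of the open nose edge of the scoop's floor, where fruit leaves: 110 mm ahead (x) of scoop_handle and 22 mm below it. The floor rises 10 degrees from back to nose, which keeps the fruit in; tipped 30 to 45 degrees nose-down it rolls out over this edge. Axes as scoop_handle.
- kumquat1_center (a point): Kumquat 1, an orange ball of 22 mm diameter, 11 g, at first in the pan of the scoop; this is its centre.
- kumquat2_center (a point): Kumquat 2, an orange ball of 22 mm diameter, 11 g, at first in the pan of the scoop; this is its centre.
- kumquat3_center (a point): Kumquat 3, an orange ball of 22 mm diameter, 11 g, at first in the pan of the scoop; this is its centre.
- shaker: Clear glass shaker, fixed to the trolley, 110 mm tall, 66 mm across, with a steel funnel fixed in its mouth. Origin at the centre of its underside, on the trolley top.
- funnel_mouth (a point): Centre of the funnel's round mouth, level with its rim, 162 mm above the trolley top. The mouth is 120 mm across inside; the throat, 54 mm lower, 49 mm.
- bucket_rim (a point): Centre of the ice bucket's rim, 130 mm above the trolley top; z up. Clear acrylic bucket with steel collar, fixed, 134 mm across. Its hidden bayonet: turned the wrong way the lid hits a hard stop after 10 to 18 degrees; the right way it turns freely to an end stop at about 65 and lifts free between 42 and 62 degrees. Which way is right changes each time and cannot be seen.
- lid_grip (a point): Loose lid, about 200 g: steel disc 138 mm across, 8 mm thick, on the bucket rim, with an upright wooden grip bar on top 80 mm long (x), 16 mm wide (y), 34 mm high. Point: on the lid's axis at mid height of the bar, 27 mm above the disc's underside and so above the rim; bar top 15 mm higher; z up. Locked, it lifts only 2 mm. Its plug is clear of the bucket once raised 25 mm.
- tumbler_green: Green glass tumbler, 72 mm across, 90 mm tall, standing; bystander. Origin at the centre of its foot.
- tumbler_amber: Amber glass tumbler, 72 mm across, 90 mm tall, standing; bystander. Origin at the centre of its foot.
- muddler: Wooden muddler, 187 mm long, 40 mm across its foot, standing upright; bystander. Origin at the centre of its foot.
Not all that is in view belongs to the job. What is shaped like the part that bears lid_grip but pink is not meant.

How it is judged (in metres and radians):
On the way, in this order (a step that is already met when the one before it is completed fails the run):
1. all three kumquats are in the shaker (horizontal distance between each of kumquat1_center, kumquat2_center, kumquat3_center and shaker below 0.032 m and height (world z) of each of kumquat1_center, kumquat2_center, kumquat3_center below 0.1 m), for 0.2 s.
2. the lid is off the bucket and held up in the fingers (z of lid_grip in the frame of bucket_rim between 0.075 and 0.2 m and horizontal distance between lid_grip and bucket_rim below 0.06 m and angle between lid_grip's own z axis and vertical below 0.25 rad and contact force between the fingers and lid above 1 N), for 0.2 s.
At the end, for the whole second after the job is handed in: All three kumquats lie in the shaker; the scoop stands flat on the trolley top, let go; the lid is gripped, still, level within 0.25 rad, its grip point 75 to 200 mm above the bucket rim and within 60 mm of the bucket axis, not touching the bucket (all of step 1 and all of step 2 and contact force between lid and bucket below 0.1 N and height (world z) of scoop_handle between 0.033 and 0.047 m and angle between scoop_handle's own z axis and vertical below 0.12 rad and contact force between scoop and the fingers below 0.1 N and linear speed of lid below 0.03 m/s); the arm keeps its last pose, push and grip.
It fails at once if a kumquat is touched by the fingers (contact force between the fingers and kumquat1 above 0.3 N or contact force between the fingers and kumquat2 above 0.3 N or contact force between the fingers and kumquat3 above 0.3 N).
It fails at once if a tumbler or the muddler is shifted by more than 30 mm or tipped (distance of any of tumbler_green, tumbler_amber, muddler from where it was at the start of the episode above 0.03 m or angle between any of tumbler_green, tumbler_amber, muddler's own z axis and vertical above 0.3 rad).
It also fails if it takes over 66 s, if anything falls off the work surface, if the arm or the gripper's body presses on something with over 40 N, if the wrist force passes 120 N, or if a joint passes its speed limit or range.

### The arm

A 6-joint arm with a two-finger parallel gripper is mounted at the origin on the work surface. World frame = base frame: x ahead of the robot, y to its left, z up, the work surface at z = 0. Lengths are in mm, angles in rad, forces in N, time in s.
With the tool pointing down it reaches from about 275 to 825 mm from the base axis. Payload 5.2 kg.
Tool frame: the origin (TCP) lies at the very end of the fingers, on their centre line; the grasp point (between the pads) lies 19 mm behind it; z points along the fingers, y is the line along which they close (so a half turn about z gives the same grasp; the last joint's range is limited). The gripper opens to 93 mm and grips with 3 to 60 N. Pads are 15 mm wide; open, the fingers measure 128 mm over their backs; the gripper's body (75 mm by 188 mm) begins 65 mm behind the grasp point.
Start: joints at [1.091, 0.259, 1.535, -0, 1.348, -0.203], TCP at [150.281, 529.075, 179.153] pointing down, gripper open.
Joint ranges: [-3.14, 3.14], [-0.91, 2.08], [0.19, 2.58], [-1.22, 4.36], [0.22, 2.71], [-3.12, 3.12]. Speed limits (rad/s): [2.57, 2.57, 3.14, 3.14, 3.14, 3.14].

### API

Orientations are given as [roll, pitch, yaw] about the fixed x, y, z axes, in that order (R = Rz(yaw) Ry(pitch) Rx(roll)).
In Python, from bench import robot gives the robot as it stands. The module is installed in compiled form; this text tells all that it offers. Calls block until the motion is done:
- robot.move_ptp(position, orientation): joint-space move of the TCP to a pose.
- robot.move_linear(position, ori=None, speed=150, f_stop=None): straight line of the TCP; ori=None keeps the orientation; speed is the mean speed in mm/s. With f_stop (N) it stops when the force on the tool has changed by that much, and returns True; else False.
- robot.move_j(angles): joint-space move.
- robot.move_gripper(opening): opening from 0.0 (shut) to 1.0 (fully open); the grip force is fixed at half the most; returns when the fingers have stopped.
- robot.sleep(seconds).
- robot.inverse_kinematics(position, orientation): joint angles nearest the present ones, or None.
- robot.get_image(name): name is "scene" or "top"; returns a dict with "img" (420x560x3 uint8, blue, green, red), "fovy" (degrees; the focal length in pixels is half the picture's height over the tangent of half this angle, whatever the lens; pixels are square), "cx", "cy" (the principal point, pixels), "eye" and "orientation" of the camera in the world. Camera axes: x right, y down, z forward; pixel columns grow to the right and rows downward; lengths in mm; the calibration is good to about 2 mm. A picture is of the moment at which its call begins. There is no depth.
A pose or a line that the arm cannot do raises robot.MotionError and nothing moves.
- robot.hand_in(): hands the job in; it is judged then, once.
Readings, each from a call of its own:
- robot.current_t(): time.
- robot.current_qpos(): joint angles.
- robot.current_joint_vel(): joint speeds.
- robot.current_joint_efforts(): joint torques, N m.
- robot.current_tcp_pos(): TCP position.
- robot.current_eef_rot(): TCP orientation.
- robot.current_contact_force(): force on the tool from outside, world axes, zero at the start.
- robot.current_ft_torque(): the same for the moment, N m.
- robot.current_gripper_width(): opening from 0.0 (shut) to 1.0 (fully open).
- robot.current_finger_force(): force on a finger pad.
Only numpy, scipy, OpenCV 4.12 (cv2) and the standard library are available. Lean on these libraries where they do the work, as an engineer would, in place of code of your own. Each camera call takes 0.05 s, during which the arm holds its last target. There are 200 camera calls.

## Working session

There is one attempt and no reset: what is moved stays moved. The work goes in short steps, each a Python script; the robot and the scene stay as the last script left them, time stands still between calls to the robot, and variables do not carry over. Pictures are saved under pics/ and viewed, at most 10 in all, crops included, and the job is handed in when it is done.

```bash
mkdir -p pics
cat > h.py <<'E'
import numpy as np, cv2
from bench import robot
from scipy.spatial.transform import Rotation as R
def cam(n):
    d=robot.get_image(n); return d
def f(d): return d["img"].shape[0]/2/np.tan(np.radians(d["fovy"])/2)
def rot(d):
    o=np.array(d["orientation"],float)
    return o if o.shape==(3,3) else R.from_euler('xyz',o).as_matrix()
def ray(d,u,v):
    r=rot(d)@np.array([(u-d["cx"])/f(d),(v-d["cy"])/f(d),1]); return np.array(d["eye"],float),r
def onz(d,u,v,z):
    e,r=ray(d,u,v); return e+r*(z-e[2])/r[2]
def proj(d,p):
    q=rot(d).T@(np.array(p,float)-np.array(d["eye"])); return d["cx"]+f(d)*q[0]/q[2], d["cy"]+f(d)*q[1]/q[2]
E
python3 - <<'E'
from h import *
import pickle
for n in("scene","top"):
    d=cam(n); pickle.dump(d,open(n+".pkl","wb")); print(n,d["fovy"],d["cx"],d["cy"],d["eye"],d["orientation"])
    cv2.imwrite(f"pics/{n}0.png",cv2.resize(d["img"],(800,600)))
print(robot.current_tcp_pos(),robot.current_eef_rot())
E
```

```text
scene 52.84811706345442 274.6944122582638 210.7180395890919 [ 934.89400786 -365.43349776  879.97459858] [-2.50196629  0.00309061  0.62896092]
top 44.4632941927439 275.2927362506191 210.2238429049624 [ 392.21726313   84.24834573 1556.73937322] [-3.00925885 -0.00896977 -1.55302332]
[150.04501294 528.59849833 178.42740722] [-3.14005434e+00 -2.84506884e-04  2.86482753e+00]
```

View pics/scene0.png

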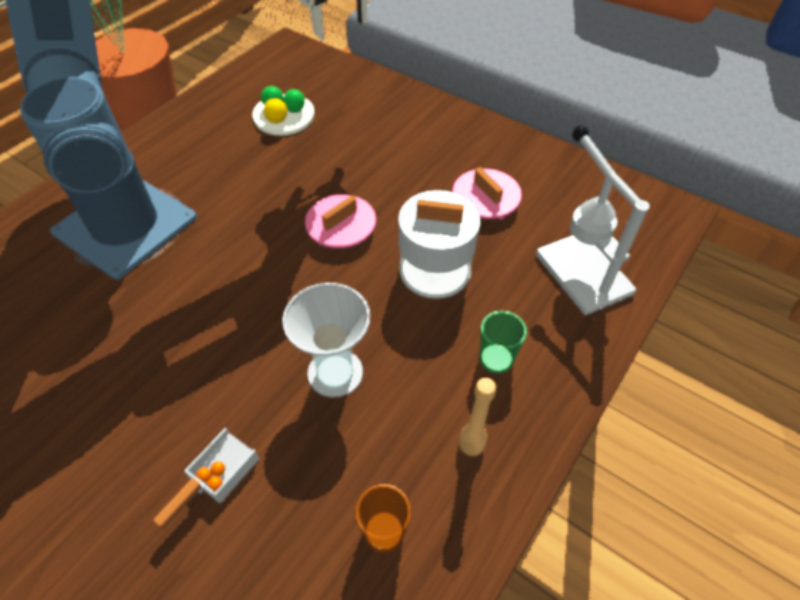

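View pics/top0.png

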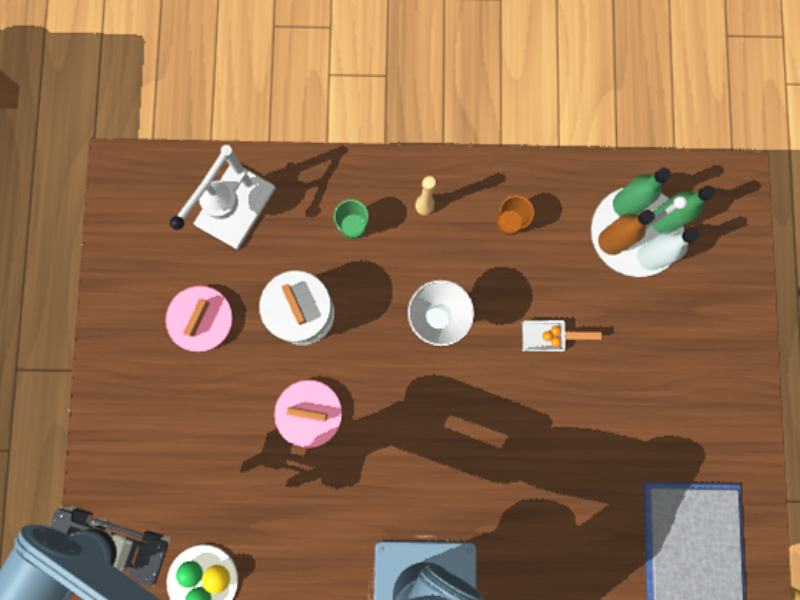

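Scene (800x600 picture): scoop near (215,475), funnel mouth (327,320), bucket lid (440,215), tumblers at (503,340) and (383,515), muddler (475,415). In the top view these are scoop (563,336), funnel (440,313) and lid bar (293,304). The pink discs are decoys.

```bash
cat > m.py <<'E'
from h import *
import pickle
s=800/560
def blob(d,box,z,lo=(3,90,90),hi=(16,255,255),name=""):
    x0,y0,x1,y1=[int(b/s) for b in box]
    hsv=cv2.cvtColor(d["img"],cv2.COLOR_BGR2HSV)[y0:y1,x0:x1]
    m=cv2.inRange(hsv,lo,hi)
    n,l,st,c=cv2.connectedComponentsWithStats(m); i=1+np.argmax(st[1:,4])
    v,u=np.nonzero(l==i); P=np.array([onz(d,a+x0,b+y0,z)[:2] for a,b in zip(u,v)])
    c,(w,h),a=cv2.minAreaRect(P.astype(np.float32)); 
    mu=P.mean(0); e,V=np.linalg.eigh(np.cov(P.T)); ax=V[:,1]
    print(name,"n",len(u),"mean",mu.round(1),"rect",np.round(c,1),round(w),round(h),"axis deg",np.degrees(np.arctan2(ax[1],ax[0])).round(1))
if __name__=="__main__":
    T=pickle.load(open("top.pkl","rb"));S=pickle.load(open("scene.pkl","rb"))
    hs=((3,130,90),(16,255,255))
    blob(T,(568,325,610,347),48,*hs,name="handle top")
    blob(S,(145,475,197,530),46,*hs,name="handle scene")
    blob(T,(270,275,325,335),172,*hs,name="bar top")
    blob(S,(405,190,475,232),170,*hs,name="bar scene")
    blob(T,(540,322,566,350),26,(5,180,180),(22,255,255),name="kumq")
    blob(T,(520,315,570,355),34,(0,0,90),(180,70,255),name="pan top")
    blob(T,(400,275,480,350),162,(0,0,90),(180,60,255),name="funnel top")
    blob(S,(270,270,380,350),162,(0,0,90),(180,60,255),name="funnel scene")
    blob(T,(255,265,340,350),138,(0,0,110),(180,60,255),name="lid top")
    for n,u,v,z in (("green",351,222,45),("amber",514,215,45),("muddler",425,207,20)): print(n,onz(T,u/s,v/s,z).round())
    for n,u,v,z in (("green foot",497,358,5),("amber foot",384,531,5),("mud foot",473,443,20),("mudtop",485,386,187),("green rim",503,330,90),("amber rim",383,507,90)): print(n,onz(S,u/s,v/s,z).round())
E
python3 m.py
python3 - <<'E'
import pickle,cv2,numpy as np
T=pickle.load(open("top.pkl","rb"));S=pickle.load(open("scene.pkl","rb"))
a=cv2.resize(T["img"][215:255,355:435],(800,400),interpolation=0)
cv2.imwrite("pics/crop1.png",a)
E
```

```text
handle top n 270 mean [ 523.1 -329.8] rect [ 522.7 -328.7] 86 29 axis deg 85.7
handle scene n 1207 mean [ 515.5 -326.1] rect [ 515.7 -328. ] 76 75 axis deg 142.4
bar top n 152 mean [567.4 266.1] rect [567.6 266.2] 78 14 axis deg -153.6
bar scene n 358 mean [576.2 255.9] rect [575.3 255.3] 73 39 axis deg -155.6
kumq n 91 mean [ 527.8 -260.6] rect [ 527.1 -263.7] 38 37 axis deg -169.4
pan top n 534 mean [ 528.5 -234.7] rect [ 528.2 -238.8] 63 91 axis deg 94.9
funnel top n 1683 mean [556.7 -15.1] rect [557.3 -14.9] 124 126 axis deg 122.1
funnel scene n 2397 mean [556.8 -15. ] rect [552.9 -10.9] 127 120 axis deg -148.3
lid top n 1936 mean [563.7 263.4] rect [563.4 262.9] 151 137 axis deg 48.5
green [758. 166.  45.]
amber [ 780. -178.   45.]
muddler [801.  10.  20.]
green foot [763. 166.   5.]
amber foot [ 778. -174.    5.]
mud foot [812.   6.  20.]
mudtop [808.  10. 187.]
green rim [762. 164.  90.]
amber rim [ 774. -169.   90.]
```

View pics/crop1.png

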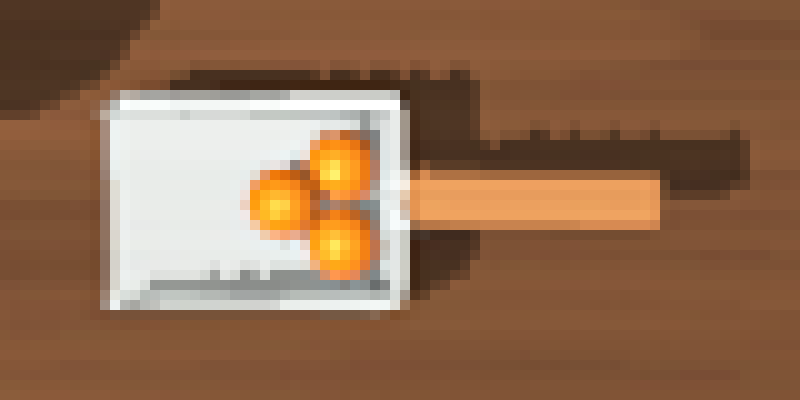

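The crop shows the handle at columns 396-421, rows 232-238 of the raw image. The nose points image-left (+y), and all three kumquats sit at the back of the pan.

```bash
cat > plan.py <<'E'
from h import *
import pickle
T=pickle.load(open("top.pkl","rb"))
a=onz(T,420.5,234.5,48);b=onz(T,395.5,234.5,48)   # handle rear, handle front (top face)
n=onz(T,365.3,234.5,34)
ax=(n-a)[:2];ax/=np.linalg.norm(ax); YAW=np.arctan2(ax[1],ax[0])
G=a[:2]+48*ax; G2=b[:2]-27*ax; G=(G+G2)/2
FUN=np.array([557,-15.]); LID=np.array([567.5,265.5]); LYAW=np.radians(26.4)
def pose(nose_or_grip,tilt,yaw,which="grip"):
    """TCP pose for a scoop pose; tilt nose-down"""
    Rs=R.from_euler('ZY',[yaw,tilt]); p=np.array(nose_or_grip,float)
    if which=="nose": p=p-Rs.apply([110,0,-22])
    return p+Rs.apply([0,0,-19]), Rs*R.from_euler('x',np.pi)
def eul(r): return list(r.as_euler('xyz'))
E
python3 - <<'E'
from plan import *
print(a,b,n,np.degrees(YAW),G,G2)
for fl in (0,np.pi):
  for (p,t,w) in (([*G,40],0,"grip"),([*G,250],0,"grip"),([557,-40,175],0,"nose"),([557,-35,173],np.radians(40),"nose"),([557,-35,173],np.radians(48),"nose")):
    q,r=pose(p,t,YAW,w); r=r*R.from_euler('z',fl)
    k=robot.inverse_kinematics(list(q),eul(r)); print(np.round(q),None if k is None else np.round(k,2))
  for d in (-60,0,60):
    k=robot.inverse_kinematics([*LID,142],[np.pi,0,LYAW+fl+np.radians(d)]); print(d,None if k is None else np.round(k,2))
E
```

```text
[ 529.12068721 -355.5273975    48.        ] [ 527.74989807 -281.59240309   48.        ] [ 527.3378803  -194.93213005   34.        ] 90.63602817917918 [ 528.31873678 -308.06054723] [ 528.04961313 -308.59073953]
[ 528. -308.   21.] [-0.71  0.51  1.58  0.    1.06 -0.72]
[ 528. -308.  231.] [-0.71  0.34  1.29  0.    1.51 -0.72]
[ 558. -150.  178.] [-0.46  0.31  1.47  0.    1.36 -0.47]
[ 558. -117.  246.] [ 0.06  0.32  1.52 -0.71  1.4   0.21]
[ 558. -106.  257.] [ 0.15  0.37  1.52 -0.83  1.46  0.33]
-60 [ 0.26  0.42  1.39 -0.    1.33  2.42]
0 [ 0.26  0.42  1.39 -0.    1.33  1.37]
60 [ 0.26  0.42  1.39 -0.    1.33  0.32]
[ 528. -308.   21.] [-0.71  0.51  1.58 -0.    1.06  2.42]
[ 528. -308.  231.] [-0.71  0.34  1.29 -0.    1.51  2.42]
[ 558. -150.  178.] [-0.46  0.31  1.47 -0.    1.36  2.68]
[ 558. -117.  246.] [ 0.06  0.32  1.52 -0.71  1.4  -2.93]
[ 558. -106.  257.] [ 0.15  0.37  1.52 -0.83  1.46 -2.81]
-60 [ 0.26  0.42  1.39  0.    1.33 -0.72]
0 [ 0.26  0.42  1.39  0.    1.33 -1.77]
60 [ 0.26  0.42  1.39  0.    1.33 -2.82]
```

Run:
```python
from plan import *
p,r=pose([*G,40],0,YAW)
robot.move_linear([150,529,300],speed=300)
robot.move_ptp([p[0],p[1],200],eul(r)); print(robot.current_t())
robot.move_linear([p[0],p[1],p[2]+1],speed=200); 
robot.move_gripper(0.0); print(robot.current_t(),robot.current_gripper_width()*93,robot.current_finger_force(),robot.current_contact_force())
robot.move_linear([p[0],p[1],p[2]+40],speed=60); print(robot.current_t(),robot.current_gripper_width()*93,robot.current_contact_force(),robot.current_ft_torque())
d=cam("scene"); cv2.imwrite("pics/s1.png",cv2.resize(d["img"][250:420,60:300],(800,567),interpolation=2))
```

```text
3.8833
6.375 0.33646872132952954 0.0 [ 0.80272537 -0.31766545 -0.13251904]
7.175 0.5006899737734889 [ 0.10089555 -0.31953812  0.42394369] [-0.09908187  0.00915838 -0.01147429]
```

View pics/s1.png

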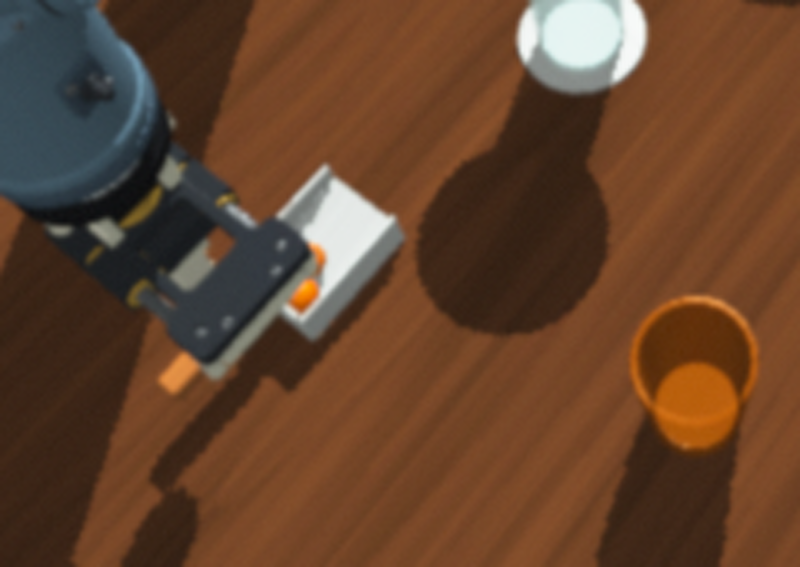

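The fingers closed to 0 mm, so the grasp missed. The scoop still looks to be on the table with its fruit inside (handle end near (180,370) in the crop). I'll check the tool pose and look from above.

Run:
```python
from plan import *
p,r=pose([*G,40],0,YAW)
print(p,eul(r),robot.current_tcp_pos(),robot.current_eef_rot(),robot.current_gripper_width(),robot.current_t())
robot.move_gripper(1.0);print(robot.current_gripper_width())
d=cam("scene");t=cam("top")
im=np.hstack([cv2.resize(d["img"][250:420,60:230],(400,400)),cv2.resize(t["img"][180:290,340:450],(400,400))])
cv2.imwrite("pics/s2.png",im)
```

```text
[ 528.31873678 -308.06054723   21.        ] [np.float64(3.141592653589793), np.float64(0.0), np.float64(1.5818971126570378)] [ 528.00386869 -307.79849953   60.60019298] [-3.14098358e+00 -5.17402966e-04  1.58189367e+00] 0.003925047878814207 7.225
1.000197531686076
```

View pics/s2.png

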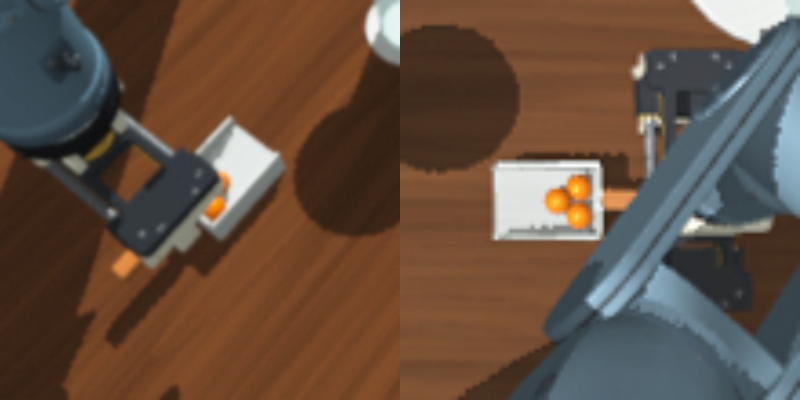

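The top view shows the yaw is right and the scoop has not moved. I'll go down again and watch pose, width and force step by step, since something about the height looks off.

Run:
```python
from plan import *
p,r=pose([*G,40],0,YAW)
S=pickle.load(open("scene.pkl","rb"))
for q in ([528,-308,61],[574,-308,61],[482,-308,61],[528,-308,40]): print(q,proj(S,q))
print(robot.move_linear([p[0],p[1],p[2]-1],speed=120,f_stop=8),robot.current_tcp_pos(),robot.current_contact_force())
for w in (0.4,0.25,0.2,0.15,0.1):
    robot.move_gripper(w); print(w,robot.current_gripper_width(),robot.current_finger_force(),robot.current_contact_force().round(2),robot.current_t())
    if robot.current_finger_force()>5: break
d=cam("scene");cv2.imwrite("pics/s3.png",cv2.resize(d["img"][280:400,60:230],(800,565)))
```

```text
[528, -308, 61] (np.float64(125.37508142918881), np.float64(343.3846951749431))
[574, -308, 61] (np.float64(141.74321397104538), np.float64(357.30030364139395))
[482, -308, 61] (np.float64(109.63657045291751), np.float64(330.00436873692854))
[528, -308, 40] (np.float64(128.3839155842574), np.float64(347.00711680843705))
False [ 528.27365796 -308.04846321   19.9246594 ] [-0.05792181  0.06347993  0.92032581]
0.4 0.40106889197722323 0.0 [ 0.25  0.42 -0.34] 10.3083
0.25 0.24959546971389304 0.0 [-0.39 -0.42  0.45] 10.8
0.2 0.19994816459032583 0.0 [-0.05 -0.67  0.27] 11.15
0.15 0.14949365326367944 0.0 [-0.15  0.09  0.58] 11.5
0.1 0.10404368796325958 0.0 [-0.43 -0.03 -0.97] 11.85
```

View pics/s3.png

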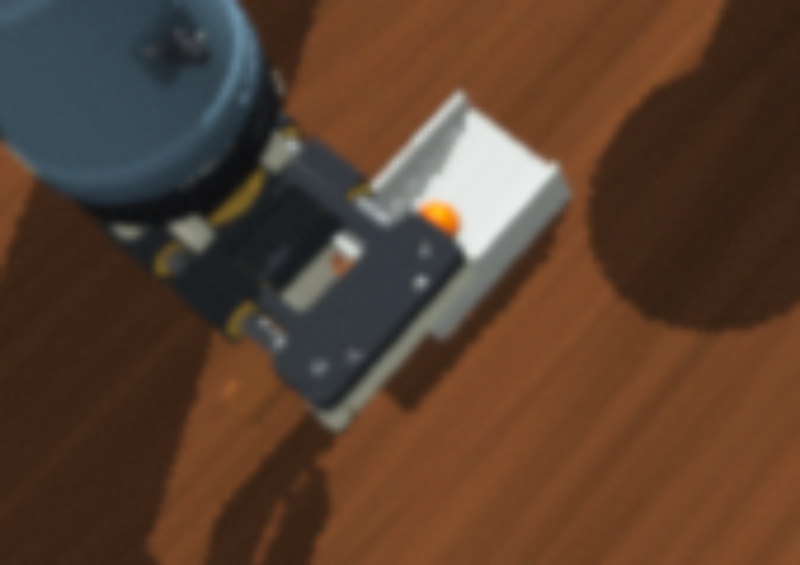

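Run:
```python
from plan import *
p,r=pose([*G,40],0,YAW)
robot.move_gripper(1.0)
d=cam("scene")
print("touch",robot.move_linear([p[0],p[1],2],speed=40,f_stop=6),robot.current_tcp_pos(),robot.current_contact_force())
robot.move_gripper(0.3); robot.move_gripper(0.05)
print(robot.current_gripper_width(),robot.current_finger_force(),robot.current_contact_force(),robot.current_t())
e=cam("scene")
out=[]
for im,z in((d,20),(e,2)):
    I=cv2.resize(im["img"][300:390,90:190],(400,360),interpolation=cv2.INTER_CUBIC)
    for q,c in (([574,-308,z],(255,0,0)),([591,-308,z],(255,0,0)),([528,-356,40],(0,255,0)),([528,-281,40],(0,255,0))):
        u,v=proj(im,q); cv2.circle(I,(int((u-90)*4),int((v-300)*4)),4,c,1)
    out.append(I)
cv2.imwrite("pics/s4.png",np.hstack(out))
```

```text
touch False [ 528.20528581 -308.00243368    1.71516472] [0.40678395 0.12286992 0.0412055 ]
0.16790357725568072 29.988535344600677 [ 1.18574956 -0.43335918 -0.44431493] 15.4167
```

View pics/s4.png

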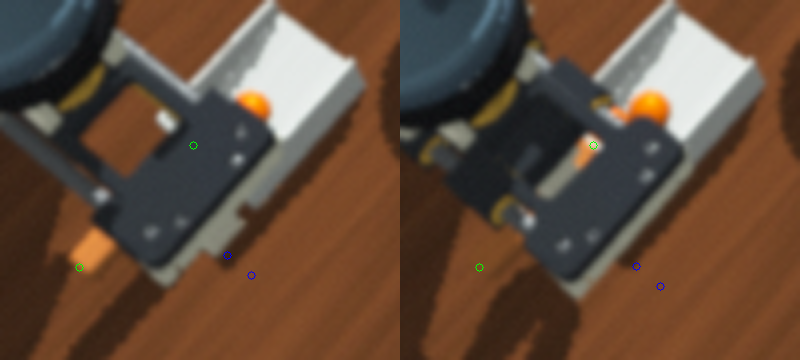

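At TCP z = 1.7 the fingers do hold the 16 mm bar (30 N). Closing at z = 20 passed over it, and in the picture the finger end sits about 28 mm above the reported TCP (blue circles). I'll measure this offset by touching the table.

Run:
```python
from plan import *
p,r=pose([*G,40],0,YAW)
robot.move_gripper(0.6)
try: print("touch",robot.move_linear([p[0],p[1],-45],speed=50,f_stop=5))
except robot.MotionError as e: print(e)
print(robot.current_tcp_pos(),robot.current_contact_force(),robot.current_t())
```

```text
touch True
[ 527.79575066 -307.6551899   -39.17841389] [-0.84796603  0.42540116  4.96923792] 17.0583
```

```bash
cat >> plan.py <<'E'
OFF=39
def spose(p,tilt,which="grip"):
    q,r=pose(p,tilt,YAW,which); return list(q+R.from_euler('ZY',[YAW,tilt]).apply([0,0,-OFF])),eul(r)
E
python3 - <<'E'
from plan import *
p,o=spose([*G,41],0)
robot.move_linear(p,speed=60); robot.move_gripper(0.0)
print(robot.current_gripper_width()*93,robot.current_finger_force(),robot.current_t())
robot.move_linear([p[0],p[1],p[2]+30],speed=60); robot.sleep(.1)
print(robot.current_gripper_width()*93,robot.current_contact_force(),robot.current_ft_torque())
if robot.current_gripper_width()*93>12:
    robot.move_linear([p[0],p[1],p[2]+195],speed=150)
    q,o=spose([557,-50,215],0,"nose")
    robot.move_linear(q,o,speed=120)
d=cam("scene"); cv2.imwrite("pics/s5.png",cv2.resize(d["img"][150:390,90:410],(800,600),interpolation=2)); print(robot.current_t())
E
```

```text
16.01696310756203 29.99430924654007 18.2917
16.006168803794658 [-0.27483876  1.18177292 -1.66971622] [-0.19918967  0.11855762 -0.03634966]
21.75
```

View pics/s5.png

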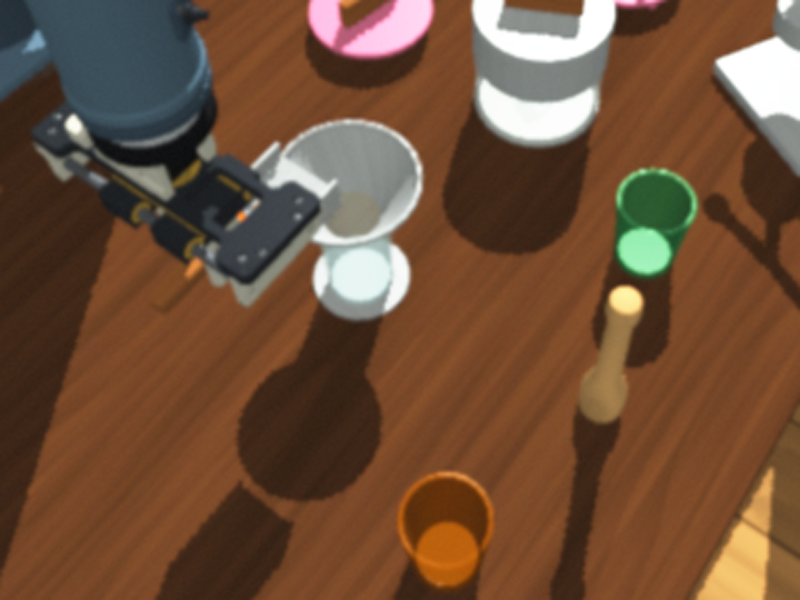

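The scoop is held at 16 mm width with its nose just over the funnel's near side (nose corners at crop (275,148) and (335,185), handle rear end (160,300)). Next I compare that with the prediction.

Run:
```python
from plan import *
S=pickle.load(open("scene.pkl","rb"))
c=lambda q:tuple(np.round(((np.array(proj(S,q))-[90,150])*2.5)))
print("nose",c([557,-50,215]),"corners walltop",c([528,-50,229]),c([586,-50,229]),"rear",c([558.5,-208,237]),"rear z227",c([558.5,-208,247]))
for t in (0,12,27,42,48):
    q,o=spose([557,-28,180],np.radians(t),"nose"); print(t,np.round(q),np.round(robot.inverse_kinematics(q,o),2))
```

```text
nose (np.float64(310.0), np.float64(170.0)) corners walltop (np.float64(279.0), np.float64(142.0)) (np.float64(336.0), np.float64(178.0)) rear (np.float64(156.0), np.float64(304.0)) rear z227 (np.float64(152.0), np.float64(297.0))
0 [ 558. -138.  144.] [-0.44  0.33  1.53  0.    1.29 -0.45]
12 [ 558. -143.  168.] [-0.3   0.29  1.54 -0.21  1.25 -0.25]
27 [ 558. -142.  198.] [-0.12  0.29  1.56 -0.49  1.26  0.01]
42 [ 558. -134.  227.] [ 0.05  0.34  1.56 -0.76  1.35  0.25]
48 [ 558. -128.  238.] [ 0.11  0.37  1.57 -0.85  1.4   0.34]
```

The prediction agrees to within a few mm. Pouring now.

Run:
```python
from plan import *
for (y,z,t,s) in ((-35,195,10,50),(-25,182,26,35),(-22,178,42,35)):
    q,o=spose([557,y,z],np.radians(t),"nose"); robot.move_linear(q,o,speed=s); print(t,robot.current_t(),robot.current_contact_force().round(2))
robot.sleep(.8)
d=cam("scene");t=cam("top"); print(robot.current_t())
im=np.hstack([cv2.resize(d["img"][170:290,140:280],(467,400)),cv2.resize(t["img"][160:280,260:360],(333,400))])
cv2.imwrite("pics/s6.png",im)
```

```text
10 22.1083 [ 0.55  0.33 -1.4 ]
26 22.875 [-0.15 -0.25 -1.26]
42 23.8667 [-0.39  0.77 -2.11]
24.7667
```

View pics/s6.png

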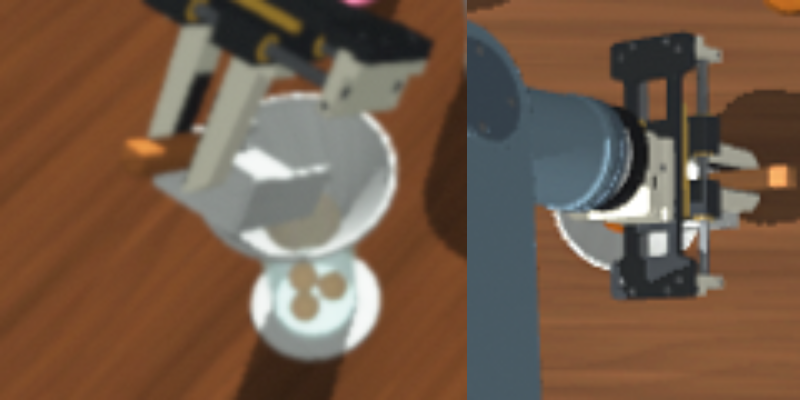

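Left half: three fruits lie in the shaker's glass at (300,275), (333,287) and (305,305), and the scoop is empty. Now I put the scoop back and move above the lid.

Run:
```python
from plan import *
q,o=spose([557,-45,215],np.radians(30),"nose"); robot.move_linear(q,o,speed=80)
q,o=spose([540,-120,225],0,"nose"); robot.move_linear(q,o,speed=110)
q,o=spose([*G,70],0); robot.move_linear(q,o,speed=200); print(robot.current_t())
q,o=spose([*G,37],0); print(robot.move_linear(q,speed=30,f_stop=3),robot.current_tcp_pos(),robot.current_t())
robot.move_gripper(1.0); 
robot.move_linear([q[0],q[1],190],speed=250)
robot.move_ptp([*LID,200],[np.pi,0,LYAW]); print(robot.current_t())
T=cam("top"); import m
m.blob(T,(520,315,570,355),34,(0,0,90),(180,70,255),name="pan top")
m.blob(T,(568,325,610,347),48,(3,130,90),(16,255,255),name="handle top")
```

```text
27.4083
True [ 528.043155   -308.05970455  -17.27402998] 28.3
32.6333
pan top n 679 mean [ 527.5 -239.5] rect [ 526.8 -239. ] 66 90 axis deg 89.0
handle top n 146 mean [ 528.5 -320.6] rect [ 528.5 -321.5] 15 71 axis deg 91.1
```

The scoop is back at its original spot. Now the lid: grip it and test a small turn.

Run:
```python
from plan import *
print(robot.move_linear([*LID,143-OFF],speed=80,f_stop=8),robot.current_tcp_pos())
robot.move_gripper(0.0); print(robot.current_gripper_width()*93,robot.current_finger_force(),robot.current_contact_force().round(1),robot.current_ft_torque().round(2),robot.current_t())
for a in (5,10,15,20,25):
    robot.move_linear([*LID,143-OFF],[np.pi,0,LYAW+np.radians(a)],speed=40)
    tq=robot.current_ft_torque(); print(a,tq.round(2),robot.current_contact_force().round(1),np.degrees(robot.current_eef_rot()[2]-LYAW).round(1),robot.current_t())
    if abs(tq[2])>1.2: break
```

```text
False [568.00060421 265.65027856 104.7136071 ]
16.42827955426948 29.992794692516327 [-0.  -0.1 -0.1] [-0.06  0.16  0.01] 35.2083
5 [-0.08  0.17  0.1 ] [0.3 0.1 0.4] 4.9 35.4583
10 [-0.02  0.14  0.04] [-0.1  0.2  0.6] 9.8 35.7083
15 [-0.1   0.17  0.05] [ 0.3 -0.2 -0.5] 14.7 35.9583
20 [-0.07  0.09  0.1 ] [-0.4 -0.9  0.8] 19.7 36.2083
25 [-0.06  0.11  0.07] [-0.5 -0.2  0.9] 24.7 36.4583
```

It turns past 25° with no torque, so this is the right way. I turn to 52° and lift straight up.

Run:
```python
from plan import *
z=143-OFF
for a in (32,39,46,52):
    robot.move_linear([*LID,z],[np.pi,0,LYAW+np.radians(a)],speed=40)
    tq=robot.current_ft_torque(); print(a,tq.round(2))
    if abs(tq[2])>1.2: break
print("stop",robot.move_linear([*LID,z+12],speed=30,f_stop=12),robot.current_tcp_pos(),robot.current_contact_force(),robot.current_gripper_width()*93)
```

```text
32 [-0.1   0.15  0.07]
39 [-0.03  0.07  0.12]
46 [-0.04  0.09 -0.01]
52 [-0.11  0.06  0.04]
stop False [567.45261815 265.51316799 116.1506409 ] [-0.72995244  0.02963141 -2.1436809 ] 15.722655929826406
```

Run:
```python
from plan import *
z=143-OFF
robot.move_linear([*LID,z+95],speed=60); robot.sleep(.4)
print(robot.current_contact_force(),robot.current_gripper_width()*93,robot.current_finger_force(),robot.current_t())
d=cam("scene"); cv2.imwrite("pics/s7.png",cv2.resize(d["img"][80:320,120:440],(800,600)))
```

```text
[-0.98157259  0.63648894 -1.82063969] 15.950093062763505 29.992904663085938 40.025
```

View pics/s7.png

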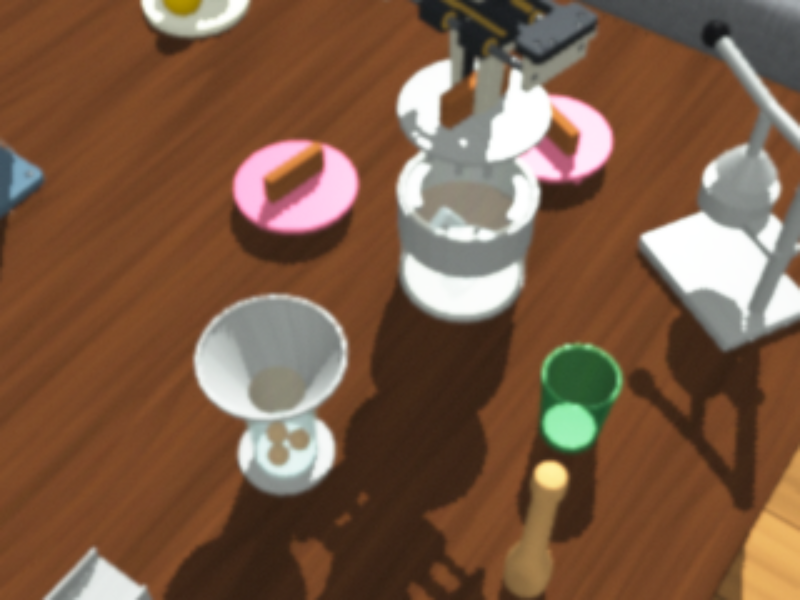

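The lid is held level at (475,105), clear above the open bucket at (468,195). Three fruits are in the shaker at (285,440), and the green tumbler and muddler are still standing.

```bash
python3 -c "
from bench import robot
print(robot.hand_in())"
```

```text
the job is handed in; nothing more can be done
None
```

I've handed the job in: the three kumquats are in the shaker, the empty scoop is back flat where it started, and the lid is held level about 10 cm above the open bucket. No verdict came back.

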